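# Flag the empty ink stands

## Robot

A 7-joint arm with a two-finger parallel gripper is mounted at the origin on a cart in front of the work surface, level with it; the furniture and walls round the work are solid. World frame = base frame: x ahead of the robot, y to its left, z up, the work surface at z = 0. Lengths are in mm, angles in degrees, forces in N, time in s.
With the tool pointing down it reaches from about 400 to 850 mm from the base axis. Payload 4.4 kg.
Tool frame: the origin (TCP) lies at the very end of the fingers, on their centre line; the grasp point (between the pads) lies 19 mm behind it; z points along the fingers, y is the line along which they close (so a half turn about z gives the same grasp; the last joint's range is limited). The gripper opens to 94 mm and grips with 3 to 60 N. Pads are 16 mm wide; open, the fingers measure 119 mm over their backs; the gripper's body (75 mm by 177 mm) begins 78 mm behind the grasp point.
Start: joints at [65.443, 36.005, 2.206, 86.941, -1.547, 57.084, -1.146], TCP at [230.71, -607.693, 205.478] pointing down, gripper open.
Joint ranges: [-175.42, 175.42], [-21.48, 121.26], [-71.46, 75.88], [10.55, 141.38], [-63.04, 243.04], [13.31, 113.54], [-168.57, 168.57]. Speed limits (degrees/s): [147.25, 147.25, 180, 180, 180, 180, 180].

## Interface

Orientations are given as [roll, pitch, yaw] about the fixed x, y, z axes, in that order (R = Rz(yaw) Ry(pitch) Rx(roll)).
In Python, from plant import * gives the robot as it stands.
- The arm moves only by the tool play_rows, never from a script. Its argument "deltas" is one flat list of numbers, 5 for each row, row after row: the opening in per cent of the stroke, from 0 (shut) to 100 (fully open), then the shift along the tool's x, y, z in m, then the turn about the tool's z in degrees. In form: [hand, tx, ty, tz, roll, hand, tx, ty, tz, roll, ...]. A call has 1 to 8 rows; each row shifts and turns the commanded pose from where the row before left it, along the tool's axes as they then stand; what a row does not reach is not made up. A row lasts 1/12 s, in which the tool goes at most 41.7 mm and 7.16 degrees, less where a joint would pass 70% of its speed; a pose out of reach is approached as far as the arm can. A call with a gripper value outside its range is refused whole. The fingers move at their own pace and stop on an object; the grip force is fixed at half the most. Time passes only in rows, so rows that do not move let the fingers close. It gives the time, the measured TCP pose, the force, the opening and the grip force at its end, in the units of the state.
- get_obs(): the state, without advancing time (a new reading comes with each control period).
- capture(name): name is "scene" or "side" or "wrist"; returns the picture (480x640x3 uint8, red, green, blue); there is no depth.
- camera_params(name): a dict with "fov_y" (degrees; the focal length in pixels is half the picture's height over the tangent of half this angle, whatever the lens; pixels are square), "cx", "cy" (the principal point, pixels), "R" (3x3) and "t" (3): a world point X has camera coordinates R X + t. Camera axes: x right, y down, z forward; pixel columns grow to the right and rows downward; lengths in mm; the calibration is good to about 2 mm. The wrist camera is an equidistant fisheye: a pixel r from the principal point sees the ray r / f radians off the axis. A picture is of the moment at which its call begins: read the wrist's pose just before it. camera_params takes no time and is no camera call; for the wrist camera it gives the pose at the moment of the call.
- job_done(): hands the job in; it is judged then, once.
The state is a dict: "t": time; "qpos": joint angles; "qd": joint speeds; "effort": joint torques, N m; "position": TCP position; "ee_rot": TCP orientation; "contact_force": force on the tool from outside, world axes, zero at the start; "moment": the same for the moment, N m; "gripper_width": finger opening in mm; "grasp_force": force on a finger pad.
Only numpy, scipy, OpenCV 4.12 (cv2) and the standard library are available. Lean on these libraries where they do the work, as an engineer would, in place of code of your own. Each camera call takes 0.05 s, during which the arm holds its last target. There are 200 camera calls.

## Task

Two of the three bottle stands on the bench are empty, but the hinged tags of all three lie towards you with the round disc showing. With the fingertips only, push the tag of each empty stand up and over its hinge until it lies flat over the empty bay with its cross face up. Pinch and lift nothing, and leave the full stand's tag, its bottle and everything else as they are.

Things in the scene. Friction and masses are not known exactly. Their poses are not given: they have to be found in the camera images.
- stand_1: EMPTY bottle stand, fixed. Origin: on the bench below the middle of its tag's hinge; x to its back, z up. Base x -48 to +88, y +-42, 8 mm high. Bay: collar 72 mm wide (64 inside), top z 24, centre x +46. Posts at y +-38.5 (6 x 14 mm, tops z 76) bear the hinge: axis along y at x 0, z 68 mm. No bottle in it. The three stands are alike but for the bottle, in any order.
- tag_1 (a joint): Hinge of the tag on stand_1, rad: 0 level to the front, disc face up; pi/2 upright; pi level to the back over the bay, cross face up (stops at 0 and pi). No spring, light damped hinge: it falls to the side of upright that it is on, in 1 to 2 s. Lifting its free edge takes about 0.3 N.
- tag_1_face (a point): Middle of tag_1: white plate 62 mm wide, 4 thick, 41 mm from the hinge axis; its free edge (bead 7 mm thick) is 78 mm from the axis. x from free edge to hinge, y along the hinge, z out of the disc face; moves with the tag. With the tag at 0 the free edge overhangs the base's front by 31 mm, clear below down to the bench.
- stand_2: EMPTY bottle stand, fixed. Origin: on the bench below the middle of its tag's hinge; x to its back, z up. Base x -48 to +88, y +-42, 8 mm high. Bay: collar 72 mm wide (64 inside), top z 24, centre x +46. Posts at y +-38.5 (6 x 14 mm, tops z 76) bear the hinge: axis along y at x 0, z 68 mm. No bottle in it. The three stands are alike but for the bottle, in any order.
- tag_2 (a joint): Hinge of the tag on stand_2, rad: 0 level to the front, disc face up; pi/2 upright; pi level to the back over the bay, cross face up (stops at 0 and pi). No spring, light damped hinge: it falls to the side of upright that it is on, in 1 to 2 s. Lifting its free edge takes about 0.3 N.
- tag_2_face (a point): Middle of tag_2: white plate 62 mm wide, 4 thick, 41 mm from the hinge axis; its free edge (bead 7 mm thick) is 78 mm from the axis. x from free edge to hinge, y along the hinge, z out of the disc face; moves with the tag. With the tag at 0 the free edge overhangs the base's front by 31 mm, clear below down to the bench.
- stand_3: FULL bottle stand, fixed. Origin: on the bench below the middle of its tag's hinge; x to its back, z up. Base x -48 to +88, y +-42, 8 mm high. Bay: collar 72 mm wide (64 inside), top z 24, centre x +46. Posts at y +-38.5 (6 x 14 mm, tops z 76) bear the hinge: axis along y at x 0, z 68 mm. bay_bottle stands in its bay.
- tag_3 (a joint): Hinge of the tag on stand_3, rad: 0 level to the front, disc face up; pi/2 upright; pi level to the back over the bay, cross face up (stops at 0 and pi). No spring, light damped hinge: it falls to the side of upright that it is on, in 1 to 2 s. Lifting its free edge takes about 0.3 N. Leave at 0.
- tag_3_face (a point): Middle of tag_3: white plate 62 mm wide, 4 thick, 41 mm from the hinge axis; its free edge (bead 7 mm thick) is 78 mm from the axis. x from free edge to hinge, y along the hinge, z out of the disc face; moves with the tag. With the tag at 0 the free edge overhangs the base's front by 31 mm, clear below down to the bench.
- bay_bottle: White ink bottle with a black cap, 58 mm across and 140 tall, loose, standing in the bay of stand_3; origin at its underside. Leave alone.
- spool_left: Bystander, loose: spool of black thread, 30 mm across and 40 tall, standing in the gap left of the middle stand place; origin at the centre of its underside. Leave alone.
- spool_right: Bystander, loose: spool of black thread, 30 mm across and 40 tall, standing in the gap right of the middle stand place; origin at the centre of its underside. Leave alone.
- dark_bottle: Bystander, loose: dark bottle with a pale cap, 58 mm across and 131 tall, standing on the bench to the right, not in any stand; origin at the centre of its underside. Leave alone.
- cup: Bystander, loose: clear cup, 63 mm across and 62 tall, on the left; origin at the centre of its underside. Leave alone.
- jar: Bystander, loose: white lidded jar, 69 mm across and 74 tall, on the right; origin at the centre of its underside. Leave alone.

How it is judged:
By the outcome, as a careful person would: the job done as asked, in the order asked, and still so for the second after the job is handed in, with the robot touching nothing.
It also fails if it takes over 48 s, if anything falls off the work surface, if the arm or the gripper's body presses on something with over 40 N, if the wrist force passes 120 N, or if a joint passes its speed limit or range.

## Working session

There is one attempt and no reset: what is moved stays moved. The work goes in short steps, Python scripts to look and compute and a tool call to move; the robot and the scene stay as the last step left them, time stands still between calls to the robot, and variables do not carry over. Pictures are saved under pics/ and viewed, at most 10 in all, crops included, and the job is handed in when it is done.

Besides the shell and the picture viewer there is one more tool, called after ">>>" as a command line: name --argument value ..., lists and objects as JSON in quotes. play_rows: Moves the arm, as the interface text tells. Its arguments: {"type":"object","properties":{"deltas":{"type":"array"}},"required":["deltas"]}

```bash
mkdir -p pics; ls; python3 - <<'E'
from plant import *
import cv2
for n in ("scene","side"):
    cv2.imwrite(f"pics/{n}0.png",capture(n)[:,:,::-1])
    print(n,camera_params(n))
o=get_obs();print(o)
print(camera_params("wrist"))
E
```

```text
pics
scene {'fov_y': 52.18837192243471, 'cx': 317.87159946430654, 'cy': 234.2291156159081, 'R': array([[-0.469953  , -0.88268809, -0.0024321 ],
       [-0.42131078,  0.22673007, -0.8781177 ],
       [ 0.77565547, -0.41164938, -0.47843848]]), 't': array([212.15496225, 304.66421781, 669.63599525])}
side {'fov_y': 45.46514647846101, 'cx': 318.67148110135275, 'cy': 244.06063381036233, 'R': array([[ 0.88078921, -0.47306097, -0.02058377],
       [-0.24960419, -0.42691767, -0.86915997],
       [ 0.40237808,  0.77068451, -0.49410248]]), 't': array([-503.47571008,  164.05927216, 1288.43300441])}
{'t': 0.1, 'qpos': array([65.44157407, 36.05294083,  2.20311555, 86.98705912, -1.54763686,
       57.08168218, -1.14553386]), 'qd': array([-0.08163073, -0.12978475,  0.03617901, -0.03227476, -0.0208128 ,
       -0.07400811, -0.05867865]), 'effort': array([ 2.24454532e-03, -5.50790191e+01,  1.14689771e+00, -1.87116176e+01,
       -5.22484607e-02,  1.92182127e-02,  7.91364482e-05]), 'position': array([ 230.52829791, -607.15269992,  204.67173876]), 'ee_rot': array([-1.79907996e+02,  4.76670653e-04,  2.07881480e+01]), 'contact_force': array([-0.39189346,  0.19984271,  0.77533808]), 'moment': array([-0.00710181, -0.01174142, -0.02941194]), 'grasp_force': 0.0, 'gripper_width': 93.94599648575279}
{'fov_y': 65.70646984690485, 'cx': 321.66593519625434, 'cy': 243.44962223750855, 'R': array([[ 0.35410274, -0.93520474, -0.00182802],
       [-0.9098693 , -0.3449604 ,  0.23052154],
       [-0.21621543, -0.07996505, -0.97306551]]), 't': array([-649.36524164,  -24.65889873,  389.06312338])}
```

View pics/scene0.png

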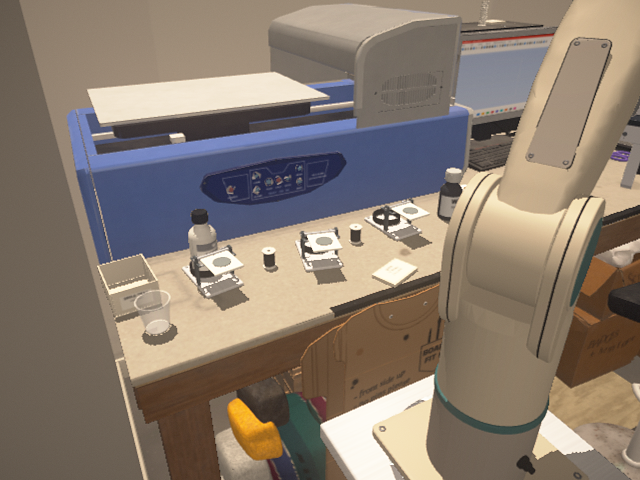

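View pics/side0.png

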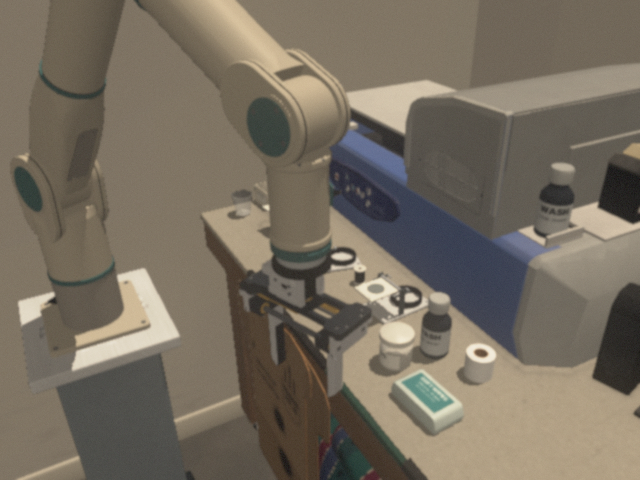

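```bash
cat > h.py <<'E'
import cv2,numpy as np
def crop(src,u,v,w,h,s):
    c=cv2.imread(src)[v:v+h,u:u+w]; return cv2.resize(c,None,fx=s,fy=s,interpolation=cv2.INTER_CUBIC)
def grid(c,u,v,s,step=10):
    for i in range(0,c.shape[1],step*s): cv2.putText(c,str(u+i//s),(i,8),0,.3,(0,0,255)); cv2.line(c,(i,10),(i,14),(0,0,255))
    for i in range(0,c.shape[0],step*s): cv2.putText(c,str(v+i//s),(0,i+4),0,.3,(0,0,255))
    return c
E
python3 - <<'E'
from h import *
a=grid(crop("pics/scene0.png",290,190,80,90,5),290,190,5)
b=grid(crop("pics/scene0.png",360,190,80,90,5),360,190,5)
cv2.imwrite("pics/c1.png",np.hstack([a,b]))
c=grid(crop("pics/side0.png",320,240,130,100,6),320,240,6)
cv2.imwrite("pics/c2.png",c)
E
```

```text
(no output)
```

View pics/c1.png

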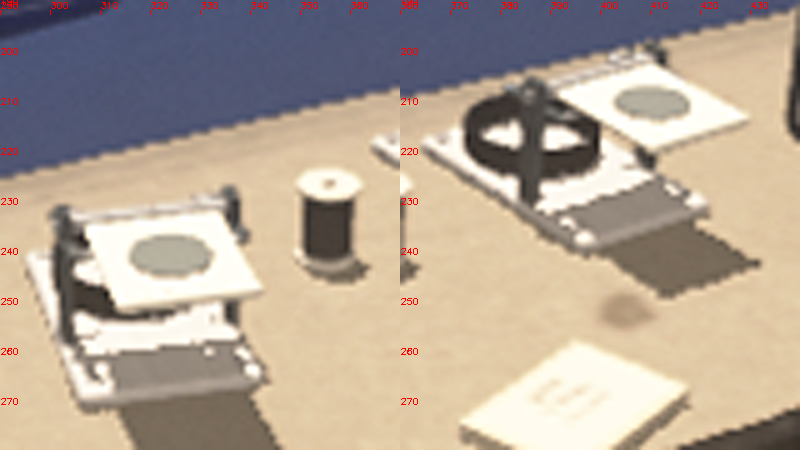

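View pics/c2.png

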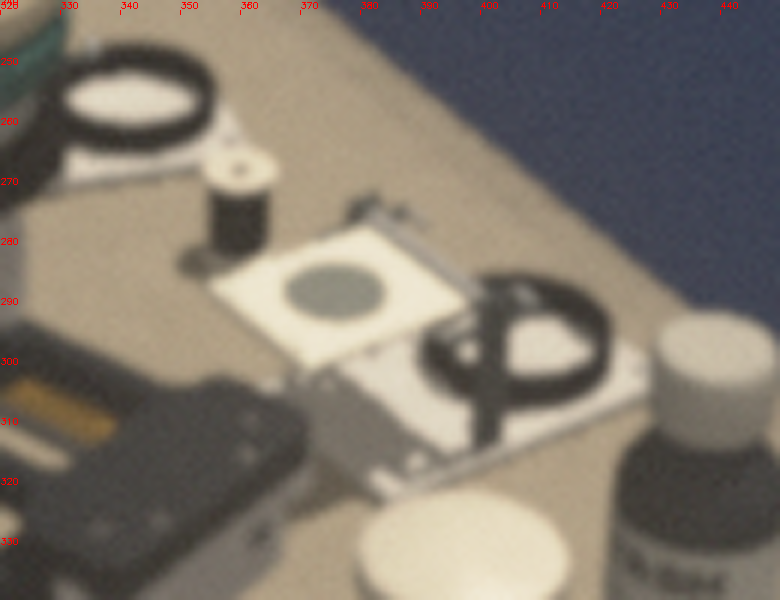

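```bash
cat >> h.py <<'E'
def proj(cp,X):
    c=X@np.array(cp["R"]).T+cp["t"]; 
    f=240/np.tan(np.radians(cp["fov_y"]/2))
    if cp.get("fish"):
        r=np.hypot(c[:,0],c[:,1]); k=f*np.arctan2(r,c[:,2])/r
    else: k=f/c[:,2]
    return np.c_[cp["cx"]+k*c[:,0],cp["cy"]+k*c[:,1]]
P=dict(hl=(-4,31,70),hr=(-4,-31,70),fl=(-78,31,70),fr=(-78,-31,70),d=(-41,0,70),bl=(-48,42,8),br=(-48,-42,8),tl=(0,38.5,76),tr=(0,-38.5,76),ring=(46,0,24))
from scipy.optimize import least_squares
def world(p,names):
    x,y,a,dz=p; q=np.array([P[n] for n in names],float); c,s=np.cos(a),np.sin(a)
    return np.c_[x+c*q[:,0]-s*q[:,1],y+s*q[:,0]+c*q[:,1],q[:,2]+dz]
def fit(obs,p0,z=True):
    # obs: list of (cp,{name:(u,v)})
    def r(p):
        p=np.array(p) if z else np.r_[p,0]
        return np.concatenate([(proj(cp,world(p,list(d)))-np.array(list(d.values()))).ravel() for cp,d in obs])
    s=least_squares(r,p0 if z else p0[:3],loss="soft_l1")
    return s.x,np.round(r(s.x).reshape(-1,2),1)
E
python3 - <<'E'
from plant import *
from h import *
S=camera_params("scene");D=camera_params("side")
R=[(S,dict(hl=(392,207.5),fl=(411.5,220),fr=(430,213),d=(410.5,210.5),tl=(386.5,207),tr=(411,200),bl=(398,240),br=(421.5,231.5))),
(D,dict(d=(375.5,288.5),hl=(379,277.5),fl=(355,287.5),fr=(371,301.5),hr=(397,290.5),br=(384,324)))]
M=[(S,dict(hl=(307,235),hr=(331,232.5),fr=(342.5,248),fl=(315.5,252),d=(322,241),bl=(307,271.5),br=(343,265.5))),
(D,dict(ring=(341.5,256)))]
for o in (R,M):
  for z in (True,False):
    p,r=fit(o,[600,0,0,0],z);print(np.round(p,3),np.degrees(p[2]));print(r.tolist())
# spools/bottles bases rough on z=0
def ray(cp,u,v,z):
    f=240/np.tan(np.radians(cp["fov_y"]/2));Rm=np.array(cp["R"]);c=-Rm.T@cp["t"];d=Rm.T@np.array([(u-cp["cx"])/f,(v-cp["cy"])/f,1]);return np.round(c+d*(z-c[2])/d[2],0)
for n,a in dict(bottlecap=(S,200,211,140),darkcap=(D,437,300,131),jar=(D,396,330,74),edge1=(S,270,355,0),edge2=(S,400,282,0),back1=(S,300,230,0),back2=(S,420,196,0),spR=(S,355,229,40),printertop=(S,300,158,250)).items(): print(n,ray(*a))
E
```

```text
[ 588.978 -301.511  590.717   -1.044] 33845.594953078515
[[-1.5, 1.2], [-0.1, 0.1], [0.6, 0.5], [-0.2, 0.6], [0.7, -0.4], [-0.4, -0.7], [-0.7, -0.7], [1.0, -1.3], [-0.2, 0.7], [0.5, -0.1], [-2.0, 0.8], [-0.3, 0.3], [0.8, -0.3], [0.1, -1.0]]
[ 588.545 -301.583  590.718] 33845.639321258364
[[-1.4, 0.9], [0.1, -0.3], [0.8, 0.2], [-0.0, 0.2], [0.9, -0.7], [-0.3, -1.0], [-0.5, -1.0], [1.1, -1.6], [-0.4, 0.4], [0.4, -0.4], [-2.2, 0.5], [-0.4, -0.0], [0.6, -0.6], [0.0, -1.3]]
[558.105 -59.286 -12.776  -3.771] -732.0055046968512
[[-1.2, 1.0], [1.6, -0.2], [0.6, 0.2], [-0.6, 0.4], [2.0, 1.0], [-0.5, -0.8], [-0.1, -0.5], [0.5, -2.1]]
[553.78  -58.27    6.049] 346.58024633206986
[[-0.8, 0.3], [2.2, -0.6], [0.5, -0.0], [-1.1, -0.2], [2.1, 0.5], [-0.7, -1.3], [0.1, -0.6], [-1.0, -2.8]]
bottlecap [643. 178. 140.]
darkcap [ 578. -471.  131.]
jar [ 502. -449.   74.]
edge1 [317. 166.   0.]
edge2 [ 392. -166.    0.]
back1 [704. -83.   0.]
back2 [ 727. -485.    0.]
spR [ 579. -168.   40.]
printertop [559. -17. 250.]
```

>>> play_rows --deltas '[0,0.01,-0.01,0,5,0,0.018,-0.018,0,5,0,0.018,-0.02,0,5.2,0,0.02,-0.022,0,0,0,0.02,-0.022,0,0,0,0.02,-0.022,0,0,0,0.02,-0.022,0,0,0,0.02,-0.022,0,0]'

```text
t: 0.77
position: [352.2, -428.9, 205.2]
ee_rot: [-180.0, 0.0, 5.6]
contact_force: [1.1, 0.5, -0.7]
gripper_width: 43.7
grasp_force: 0.0
```

>>> play_rows --deltas '[0,0.02,-0.022,0,0,0,0.02,-0.022,0,0,0,0.02,-0.022,0,0,0,0.02,-0.022,0,0,0,0.015,-0.015,0,0,0,0.01,-0.01,0,0,0,0,0,0,0,0,0,0,0,0]'

```text
t: 1.43
position: [445.1, -307.3, 205.2]
ee_rot: [-180.0, 0.0, 5.7]
contact_force: [-0.4, -0.2, 0.0]
gripper_width: 0.5
grasp_force: 0.0
```

```bash
python3 - <<'E'
from plant import *
import cv2,pickle
cp=camera_params("wrist");o=get_obs()
cv2.imwrite("pics/w1.png",capture("wrist")[:,:,::-1]);cp["fish"]=1
pickle.dump(cp,open("w1.pkl","wb"))
print(o["t"],o["position"],o["ee_rot"],o["contact_force"],o["gripper_width"])
E
```

```text
1.4333 [ 445.10877502 -307.34717333  205.22710337] [-1.79991428e+02  4.08000200e-02  5.68069447e+00] [-0.36616773 -0.24760872  0.03550141] 0.48654858234112974
```

View pics/w1.png

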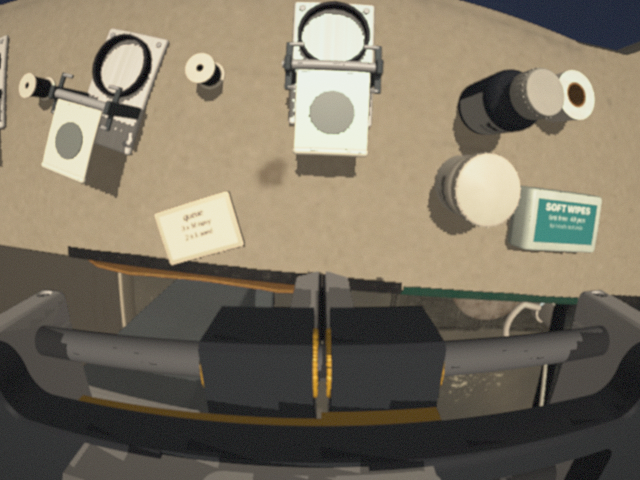

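```bash
python3 - <<'E'
from plant import *
from h import *
import pickle
S=camera_params("scene");D=camera_params("side");W=pickle.load(open("w1.pkl","rb"))
R=[(S,dict(hl=(392,207.5),fl=(411.5,220),fr=(430,213),d=(410.5,210.5),bl=(398,240),br=(421.5,231.5))),
(D,dict(d=(375.5,288.5),fl=(355,287.5),fr=(371,301.5),br=(384,324))),(W,dict(d=(330,112),fl=(294,153.5),fr=(367.5,155.5),ring=(334,35)))]
M=[(S,dict(hl=(307,235),hr=(331,232.5),fr=(342.5,248),fl=(315.5,252),d=(322,241),bl=(307,271.5),br=(343,265.5))),
(W,dict(d=(68.5,140.5),fl=(42,166.5),fr=(86,182),ring=(122,67)))]
for o in (R,M,R[2:],M[1:]):
  for z in (True,False):
    p,r=fit(o,[570,-200,0,0],z);print(np.round(p,3),np.degrees(p[2])%360);print(r.tolist()[-4:])
E
```

```text
[ 590.289 -303.775  188.561   -1.333] 3.7702583345344465
[[2.1, -0.4], [-0.2, 0.5], [-0.2, 1.1], [-0.4, -2.5]]
[ 590.073 -303.773  188.562] 3.780499509670335
[[2.2, -0.3], [-0.3, 0.7], [0.0, 1.4], [-0.4, -2.7]]
[ 5.55962e+02 -6.13760e+01 -2.65000e-01 -2.70900e+00] 344.82952674367255
[[2.1, -0.9], [0.6, 0.2], [-1.5, 1.8], [-3.1, -2.7]]
[555.443 -61.965  37.432] 344.70317625799726
[[0.9, -0.4], [-0.7, 0.7], [-2.7, 2.6], [-3.9, -2.8]]
[ 590.853 -303.765   37.763   -9.365] 3.6575240947286147
[[1.8, 0.1], [0.4, -0.2], [-1.4, 0.5], [-0.6, -0.5]]
[ 590.227 -303.733   37.764] 3.6986566765503994
[[2.1, -0.5], [-0.5, 0.5], [-0.1, 1.2], [-0.4, -2.9]]
[554.772 -60.549  12.269  -6.754] 342.9397320957893
[[2.9, -0.0], [1.1, -0.5], [-2.0, 2.7], [-1.0, -0.7]]
[ 5.54843e+02 -6.53760e+01 -2.94000e-01] 343.15744427704044
[[2.6, -0.2], [0.4, -0.0], [-1.8, 3.5], [-0.5, -2.2]]
```

>>> play_rows --deltas '[0,0.01,0.0015,0.02,1.9,0,0.01,0.0015,0.03,0,0,0.01,0.0015,0.03,0,0,0.0126,0.0018,0.03,0,0,0,0,0.03,0,0,0,0,0.02,0,0,0,0,0,0,0,0,0,0,0]'

```text
t: 2.15
position: [486.3, -312.1, 44.8]
ee_rot: [-180.0, 0.1, 3.5]
contact_force: [0.1, -0.3, -0.2]
gripper_width: 0.6
grasp_force: 0.0
```

>>> play_rows --deltas '[0,0.006,0,0,0,0,0.004,0,0,0,0,0.002,0,0,0,0,0,0,0,0]'

```text
t: 2.48
position: [501.9, -310.4, 46.9]
ee_rot: [179.9, -0.2, 3.7]
contact_force: [-0.4, 0.2, -0.2]
gripper_width: 0.2
grasp_force: 0.0
```

>>> play_rows --deltas '[0,0.002,0,0,0,0,0.002,0,0,0,0,0,0,0,0]'

```text
t: 2.73
position: [504.2, -309.9, 45.7]
ee_rot: [180.0, 0.0, 3.7]
contact_force: [0.6, 0.6, -0.5]
gripper_width: 0.6
grasp_force: 0.0
```

>>> play_rows --deltas '[0,0.001,0,0,0,0,0.001,0,0,0,0,0,0,0,0]'

```text
t: 2.98
position: [504.3, -309.8, 45.4]
ee_rot: [-180.0, 0.2, 3.6]
contact_force: [-4.7, -0.5, 4.5]
gripper_width: 0.3
grasp_force: 2.6
```

>>> play_rows --deltas '[0,0.001,0,0,0,0,0.001,0,0,0,0,0,0,0,0]'

```text
t: 3.23
position: [504.4, -309.8, 45.2]
ee_rot: [-179.9, 0.3, 3.6]
contact_force: [-7.7, -0.3, 6.5]
gripper_width: 0.5
grasp_force: 4.3
```

>>> play_rows --deltas '[0,0,0,-0.004,0,0,0,0,-0.006,0,0,0.002,0,-0.007,0,0,0.002,0,-0.007,0,0,0.003,0,-0.007,0,0,0.004,0,-0.007,0,0,0.005,0,-0.006,0]'

```text
t: 3.82
position: [516.9, -309.0, 88.9]
ee_rot: [-179.8, 0.7, 3.6]
contact_force: [-15.7, -0.9, 9.0]
gripper_width: 0.2
grasp_force: 7.9
```

```bash
python3 - <<'E'
from plant import *
from h import *
cv2.imwrite("pics/s1.png",capture("side")[:,:,::-1]);w=capture("wrist")[:,:,::-1]
a=crop("pics/side0.png",0,0,1,1,1)
b=crop("pics/s1.png",300,190,160,160,3)
cv2.imwrite("pics/v1.png",np.hstack([b,cv2.resize(w[0:480,160:480],(320,480))]))
E
```

```text
(no output)
```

View pics/v1.png

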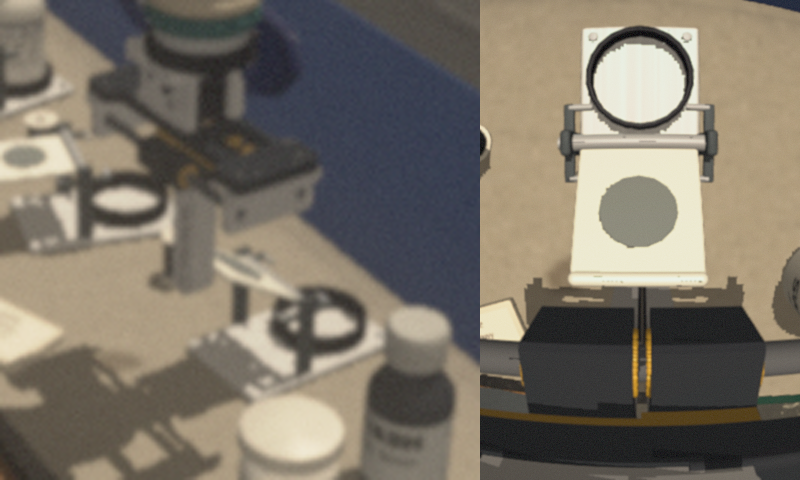

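>>> play_rows --deltas '[0,0.006,0,-0.006,0,0,0.008,0,-0.006,0,0,0.009,0,-0.005,0,0,0.01,0,-0.004,0,0,0.01,0,-0.003,0,0,0.01,0,-0.002,0,0,0.008,0,-0.002,0,0,0.006,0,0,0]'

```text
t: 4.58
position: [592.7, -303.8, 117.8]
ee_rot: [180.0, -0.1, 3.7]
contact_force: [0.2, -0.0, 0.8]
gripper_width: 0.1
grasp_force: 0.1
```

>>> play_rows --deltas '[0,0.006,0,0,0,0,0.006,0,0,0,0,0.006,0,0,0,0,0.004,0,0,0,0,0,0,0,0]'

```text
t: 5.0
position: [613.9, -302.5, 117.3]
ee_rot: [-180.0, -0.0, 3.7]
contact_force: [0.6, -0.1, 0.1]
gripper_width: 0.5
grasp_force: 0.0
```

>>> play_rows --deltas '[0,-0.02,0,-0.01,0,0,-0.025,0,-0.025,0,0,-0.025,0,-0.025,0,0,-0.025,0,-0.025,0,0,-0.005,0,0,6.4,0,0,0,0,6.4,0,0,0,0,6.4,0,0,0,0,0]'

```text
t: 5.67
position: [512.7, -309.5, 202.9]
ee_rot: [180.0, -0.0, -15.7]
contact_force: [0.3, -0.5, 0.2]
gripper_width: 0.5
grasp_force: 0.0
```

```bash
python3 - <<'E'
from plant import *
from h import *
import pickle
o=get_obs();print(o["t"],o["position"],o["ee_rot"]);cp=camera_params("wrist");cp["fish"]=1;pickle.dump(cp,open("w2.pkl","wb"))
cv2.imwrite("pics/w2.png",capture("wrist")[:,:,::-1])
E
```

```text
5.6667 [ 512.66857839 -309.50527673  202.92256167] [ 1.79976373e+02 -2.07692206e-02 -1.57171609e+01]
```

View pics/w2.png

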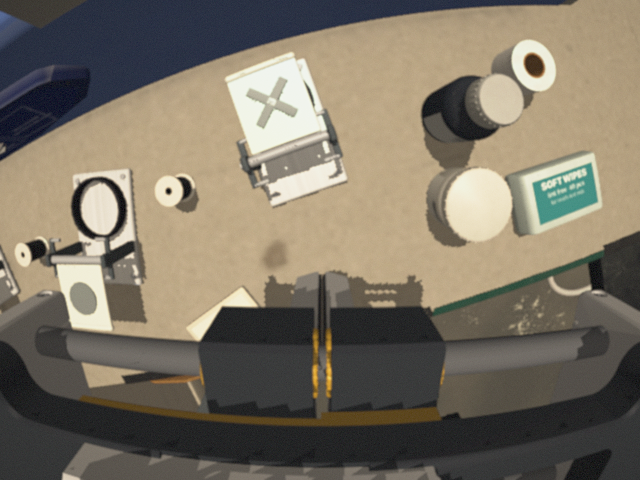

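>>> play_rows --deltas '[0,-0.01,-0.018,0,0,0,-0.012,-0.022,0,0,0,-0.013,-0.024,0,0,0,-0.014,-0.026,0,0,0,-0.014,-0.026,0,0,0,-0.014,-0.026,0,0,0,-0.014,-0.026,0,0,0,-0.014,-0.026,0,0]'

```text
t: 6.38
position: [463.3, -93.0, 202.4]
ee_rot: [180.0, 0.0, -15.3]
contact_force: [0.5, 1.4, -0.7]
gripper_width: 0.4
grasp_force: 0.0
```

>>> play_rows --deltas '[0,-0.012,-0.022,0,0,0,-0.01,-0.018,0,0,0,-0.008,-0.015,0,0,0,0,0,0,0,0,0,0,0,0]'

```text
t: 6.8
position: [449.7, -32.9, 202.6]
ee_rot: [180.0, -0.0, -15.3]
contact_force: [-0.5, 0.4, 0.1]
gripper_width: 0.5
grasp_force: 0.0
```

```bash
python3 - <<'E'
from plant import *
from h import *
import pickle
o=get_obs();print(o["t"],o["position"],o["ee_rot"]);cp=camera_params("wrist");cp["fish"]=1;pickle.dump(cp,open("w3.pkl","wb"))
cv2.imwrite("pics/w3.png",capture("wrist")[:,:,::-1])
cv2.imwrite("pics/w3c.png",grid(crop("pics/w3.png",220,0,220,200,3),220,0,3,20))
E
```

```text
6.8 [449.732098   -32.87625145 202.55571218] [ 1.79993891e+02 -1.77159624e-02 -1.52638315e+01]
```

View pics/w3c.png

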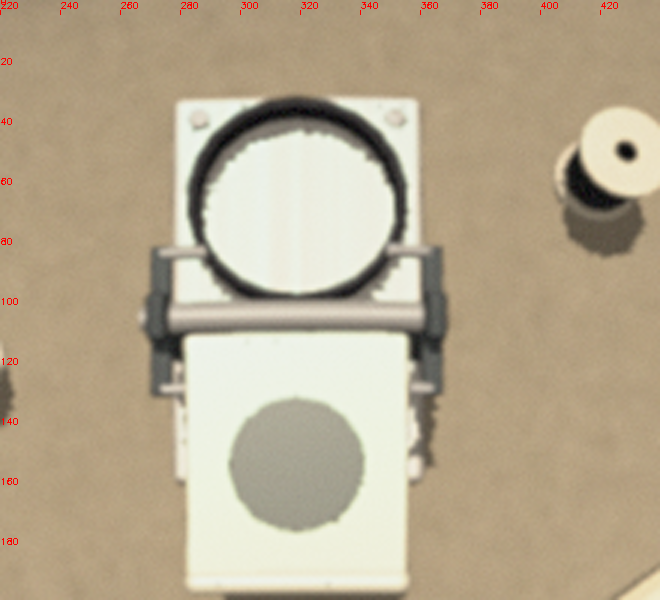

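```bash
python3 - <<'E'
from h import *
import pickle
W=pickle.load(open("w3.pkl","rb"))
p,r=fit([(W,dict(d=(318.5,154.5),fl=(282,196.5),fr=(355,196.5)))],[556,-60,-.27],False)
print(p,np.degrees(p[2]),r.tolist())
c,s=np.cos(p[2]),np.sin(p[2]);d=np.array([449.7-p[0],-32.9-p[1]]);print("TCP in stand frame",c*d[0]+s*d[1],-s*d[0]+c*d[1])
E
```

```text
[ 5.56385711e+02 -6.04720740e+01 -2.68379038e-01] -15.37698619590286 [[-0.0, -1.7], [-0.3, 0.5], [0.3, 0.5]]
TCP in stand frame -110.17783053351971 -1.7046788614920096
```

>>> play_rows --deltas '[0,0,-0.001,0.02,0,0,0,-0.0007,0.03,0,0,0,0,0.03,0,0,0.004,0,0.03,0,0,0.005,0,0.03,0,0,0.005,0,0.018,0,0,0.003,0,0,0,0,0,0,0,0]'

```text
t: 7.52
position: [466.9, -37.9, 43.9]
ee_rot: [179.9, 0.0, -15.6]
contact_force: [0.6, -0.3, 0.3]
gripper_width: 0.4
grasp_force: 0.0
```

>>> play_rows --deltas '[0,0.003,0,0,0,0,0.002,0,0,0,0,0,0,0,0]'

```text
t: 7.77
position: [472.1, -37.8, 45.7]
ee_rot: [-180.0, -0.1, -15.5]
contact_force: [0.1, 0.4, -0.6]
gripper_width: 0.3
grasp_force: 0.1
```

>>> play_rows --deltas '[0,0.001,0,0,0,0,0.001,0,0,0,0,0,0,0,0]'

```text
t: 8.02
position: [472.2, -37.7, 44.9]
ee_rot: [-180.0, 0.1, -15.5]
contact_force: [-3.5, 0.2, 1.9]
gripper_width: 0.3
grasp_force: 1.7
```

>>> play_rows --deltas '[0,0.002,0,0,0,0,0,0,-0.004,0,0,0,0,-0.006,0,0,0.002,0,-0.007,0,0,0.002,0,-0.007,0,0,0.003,0,-0.007,0,0,0.004,0,-0.007,0,0,0.005,0,-0.006,0]'

```text
t: 8.68
position: [484.4, -41.1, 88.5]
ee_rot: [180.0, 0.7, -15.5]
contact_force: [-13.7, 4.8, 8.9]
gripper_width: 0.3
grasp_force: 7.2
```

>>> play_rows --deltas '[0,0.006,0,-0.006,0,0,0.008,0,-0.006,0,0,0.009,0,-0.005,0,0,0.01,0,-0.004,0,0,0.01,0,-0.003,0,0,0.01,0,-0.002,0,0,0.008,0,-0.002,0,0,0.006,0,0,0]'

```text
t: 9.35
position: [557.4, -61.3, 117.5]
ee_rot: [-180.0, -0.2, -15.5]
contact_force: [0.0, 1.0, -0.2]
gripper_width: 0.4
grasp_force: 0.1
```

>>> play_rows --deltas '[0,0.006,0,0,0,0,0.006,0,0,0,0,0.006,0,0,0,0,0.004,0,0,0,0,0,0,0,0]'

```text
t: 9.77
position: [577.3, -67.0, 116.4]
ee_rot: [180.0, -0.1, -15.5]
contact_force: [0.2, -0.1, 0.6]
gripper_width: 0.5
grasp_force: 0.0
```

>>> play_rows --deltas '[0,-0.02,0,-0.01,0,0,-0.025,0,-0.025,0,0,-0.025,0,-0.025,0,0,-0.025,0,-0.025,0,0,-0.025,0,-0.015,0,0,-0.02,0,0,0,0,0,0,0,0,0,0,0,0,0]'

```text
t: 10.43
position: [441.1, -28.9, 216.9]
ee_rot: [-180.0, -0.1, -15.5]
contact_force: [0.6, 0.5, 0.3]
gripper_width: 0.5
grasp_force: 0.0
```

>>> play_rows --deltas '[0,0,0,0,0,0,0,0,0,0,0,0,0,0,0,0,0,0,0,0,0,0,0,0,0,0,0,0,0,0,0,0,0,0,0,0,0,0,0,0]'

```text
t: 11.1
position: [441.4, -29.2, 216.4]
ee_rot: [180.0, 0.0, -15.5]
contact_force: [1.0, 0.1, -0.2]
gripper_width: 0.4
grasp_force: 0.0
```

```bash
python3 - <<'E'
from plant import *
from h import *
w=capture("wrist")[:330,:,::-1];s=capture("scene")[150:330,60:460,::-1]
cv2.imwrite("pics/v4.png",np.vstack([w,cv2.resize(s,(640,268))[:268]]))
E
```

```text
(no output)
```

View pics/v4.png

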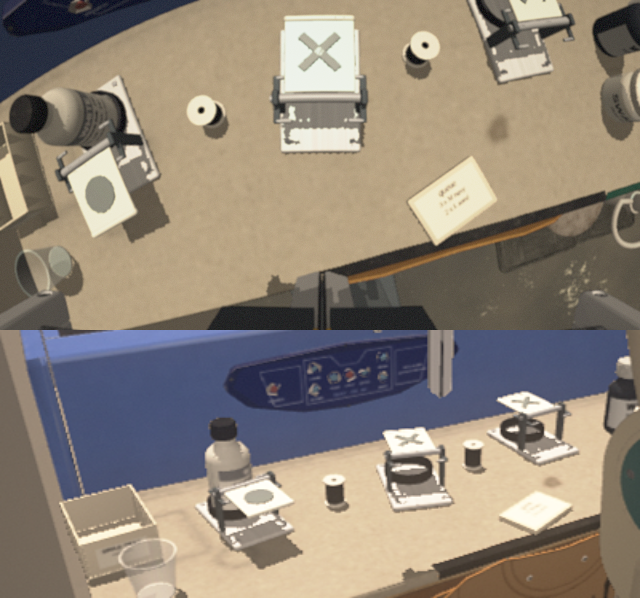

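Both empty stands show the cross flat over the bay: in the wrist view (top) the middle one is at (319,53), and in the scene view (bottom) they are at (411,438) and (528,400). The full stand's tag still shows its disc, and nothing else has moved.

```bash
python3 -c "
from plant import *
print(job_done())"
```

```text
the job is handed in; nothing more can be done
None
```

Both empty stands' tags (middle and right) now lie flat over their bays with the cross face up. The full stand's tag, its bottle and everything else I could see in the last pictures are as they were, and the job was handed in at about 11 s of the 48 s allowed.

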